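Hold the bag clip open over the batch card

TASK

Pick up the blue spring clip by its handles, squeeze it open, and hold it gaping astride the top edge of the card with the green mark, centred on that mark, its jaws reaching at least 10 mm down either side without touching the card, so that I can tuck an order slip in. Finish while still holding the clip squeezed wide open there; nothing is let go. Leave both cards and everything else where they stand.

Things in the scene. Friction and masses are not known exactly. Their poses are not given: they have to be found in the camera images.
- clip: blue plastic spring clip (clothes-peg action), 40 mm wide, 88 mm tall, about 80 g, standing on its closed jaws, handles up. Origin: middle of its steel hinge pin (46 mm long, 8 mm thick), 44 mm above the counter at the start; z up, y along the pin, x the direction in which the handles are squeezed. Same both ways round. Fully squeezed, the jaw tips are 42 mm below the pin, 28 mm apart
- half_a (a joint): opening of the clip's +x half about the pin: 0 closed (start), 0.32 rad at its stop (fully squeezed). Both halves turn equally. Squeezing takes about 4 N on each handle at first, 8 to 11 N at the stop; let go, it snaps shut
- half_b (a joint): the same for the -x half
- handle_a (a point): middle of the outer top edge of the +x handle, a flat plate 40 mm wide (y), 3 mm thick, reaching 45 mm up from the pin. Closed, the handles lean outwards by 0.32 rad and this edge is 43 mm above the pin, 22 mm out (43 mm over both handles); fully squeezed, the outer faces are upright and parallel, 14 mm over both, the edge 48 mm above the pin
- handle_b (a point): the same for the -x handle
- tip_a (a point): lowest inner edge, mid-width, of the +x half's jaw tip (8 mm high, 13 mm thick outwards); closed, 44 mm below the pin
- tip_b (a point): the same for the -x half
- green_card: the card to straddle: rigid white card, 120 mm wide, 4 mm thick, upright in a wooden foot (56 x 130 x 24 mm high; 0.8 kg in all, loose). Origin: centre of the foot's underside; z up, x across the card's thickness, y along its width. Top edge 115 mm above the origin. A 30 mm wide green mark covers the top edge and 25 mm down both faces, its middle 22 mm from the card's middle towards +y
- green_card_mark (a point): middle of the green mark, on the green card's top edge, 115 mm above the counter; axes as the card's
- orange_card: bystander: rigid white card, 120 mm wide, 4 mm thick, upright in a wooden foot (56 x 130 x 24 mm high; 0.8 kg in all, loose). Origin: centre of the foot's underside; z up, x across the card's thickness, y along its width. Top edge 115 mm above the origin. A 30 mm wide orange mark covers the top edge and 25 mm down both faces, its middle 22 mm from the card's middle towards +y
- mould: clear chocolate mould tray filled with brown pieces, 90 x 150 mm, 24 mm high; origin at the centre of its underside. A bystander
- jar: amber jar with a steel cap, 56 mm across, 75 mm high; origin at the centre of its underside. A bystander
- scraper: spatula about 200 mm long lying flat, along its x axis; origin at its underside. A bystander

How it is judged:
On the way:
1. the clip, squeezed open by the fingers, has been lifted clear of the counter (value of joint each of half_a, half_b above 0.16 rad and height (world z) of clip above 0.075 m and contact force between the fingers and clip above 1 N), for 0.2 s.
At the end, for the whole second after the job is handed in: Fingers still squeeze the resting clip, halves open over 0.16 rad, tips astride the green card, 8 mm or more below its edge, over 3 mm off its mid-plane, not touching it; pin within 15 mm of the mark, 0.26 rad parallel, 0.3 rad upright. Green card moved under 15 mm, upright; others under 20 mm (value of joint each of half_a, half_b above 0.16 rad and ((x of tip_a in the frame of green_card_mark above 0.003 m and x of tip_b in the frame of green_card_mark below -0.003 m) or (x of tip_b in the frame of green_card_mark above 0.003 m and x of tip_a in the frame of green_card_mark below -0.003 m)) and z of each of tip_a, tip_b in the frame of green_card_mark below -0.008 m and y of clip in the frame of green_card_mark between -0.015 and 0.015 m and angle between the y axis of clip and the y axis of green_card, either way round below 0.26 rad and angle between clip's own z axis and vertical below 0.3 rad and contact force between clip and green_card below 0.3 N and contact force between the fingers and clip above 1 N and linear speed of clip below 0.03 m/s and angle between green_card's own z axis and vertical below 0.05 rad and distance of green_card from where it was at the start of the episode below 0.015 m and distance of each of orange_card, mould, jar, scraper from where it was at the start of the episode below 0.02 m); the arm keeps its last pose, push and grip.
It fails at once if the orange-marked card is pushed 20 mm or more from its place (distance of orange_card from where it was at the start of the episode above 0.02 m).
It fails at once if the filled mould is pushed 20 mm or more from its place (distance of mould from where it was at the start of the episode above 0.02 m).
It fails at once if the jar is pushed 20 mm or more from its place (distance of jar from where it was at the start of the episode above 0.02 m).
It fails at once if the scraper is pushed 20 mm or more from its place (distance of scraper from where it was at the start of the episode above 0.02 m).
It fails at once if the green-marked card is pushed 20 mm or more from its place (distance of green_card from where it was at the start of the episode above 0.02 m).
It also fails if it takes over 38 s, if anything falls off the work surface, if the arm or the gripper's body presses on something with over 40 N, if the wrist force passes 120 N, or if a joint passes its speed limit or range.

ROBOT

A 6-joint arm with a two-finger parallel gripper is mounted at the origin on the work surface. World frame = base frame: x ahead of the robot, y to its left, z up, the work surface at z = 0. Lengths are in m, angles in rad, forces in N, time in s.
With the tool pointing down it reaches from about 0.3 to 1 m from the base axis. Payload 5.1 kg.
Tool frame: the origin (TCP) lies midway between the tips of the shut fingers; the grasp point (between the pads) lies 19 mm behind it; z points along the fingers, y is the direction in which the jaws open and shut (so a half turn about z gives the same grasp; the last joint's range is limited). The gripper opens to 95 mm and grips with 3 to 60 N. Pads are 20 mm wide; open, the fingers measure 119 mm over their backs; the gripper's body (75 mm by 180 mm) begins 59 mm behind the grasp point.
Start: joints at [1.045, 0.124, 1.65, -0, 1.367, -0.083], TCP at [0.279, 0.587, 0.215] pointing down, gripper open.
Joint ranges: [-2.61, 2.61], [-1.02, 2.33], [0.03, 2.71], [-1.35, 4.49], [0.32, 2.68], [-2.91, 2.91]. Speed limits (rad/s): [2.57, 2.57, 3.14, 3.14, 3.14, 3.14].

INTERFACE

Orientations are given as a unit quaternion [x, y, z, w].
In Python, from station import robot gives the robot as it stands. The module is installed in compiled form; this text tells all that it offers.
- The arm moves only by the shell command python3 -m pendant 'ROWS'. ROWS is JSON, a list of rows, each an object of numbers: "gripper": the opening, from 0 (shut) to 1 (fully open); "tx", "ty", "tz": the shift along the world's x, y, z in cm; "wx", "wy", "wz": the turn, a rotation vector about the world's x, y, z in rad. A call has 1 to 10 rows; each row is the pose to reach, as a shift and turn from the pose commanded when the call began; what a row does not reach only later rows make up. A row lasts 1/8 s, in which the tool goes at most 62.5 mm and 10.7 degrees, less where a joint would pass 70% of its speed; a pose out of reach is approached as far as the arm can. A call with a gripper value outside its range is refused whole. The fingers move at their own pace and stop on an object; the grip force is fixed at half the most. Time passes only in rows, so rows that repeat a pose let the fingers close. It gives the time, the measured TCP pose, the force and the opening at its end, in the units of the state.
- robot.observe(): the state, without advancing time (a new reading comes with each control period).
- robot.get_image(name): name is "side" or "top"; returns (picture, depth): 400x640x3 uint8, red, green, blue; 400x640 float32, m along the optical axis (not along the pixel's ray), 0 where there is no reading.
- robot.get_calibration(name): a dict with "fx", "fy", "cx", "cy" (pixels), "distortion" ([k1, k2, p1, p2, k3] as OpenCV has them; the pictures are not rectified), "origin" and "rotation" of the camera in the world. Camera axes: x right, y down, z forward; pixel columns grow to the right and rows downward; lengths in m; the calibration is good to about 2 mm. A picture is of the moment at which its call begins. get_calibration takes no time and is no camera call.
- robot.sign_off(): hands the job in, once; it reports no verdict.
Trained networks look in the newest picture that a camera, given by its name, has taken for a name from the list of things; names that differ only in an ending like _2 or _b are one class to them, and where a whole thing is asked for, a point or a joint stands for the part that bears it (a point fixed in the world has none). Each returns a list of dicts, best first, with "score" (0 to 1); they miss things now and then, are a little off and sometimes report something else, mostly with a low value. They report only what shows in the picture. A call takes as long as a camera call.
- robot.look_for(thing, camera): "rect" ([centre column, centre row, width, height] in pixels, round what is visible of it).
The state is a dict: "t": time; "q": joint angles; "qvel": joint speeds; "joint_efforts": joint torques, N m; "ee_pos": TCP position; "orientation": TCP orientation; "contact_force": force on the tool from outside, world axes, zero at the start; "moment": the same for the moment, N m; "opening": finger opening in m.
Only numpy, scipy, OpenCV 4.12 (cv2) and the standard library are available. Lean on these libraries where they do the work, as an engineer would, in place of code of your own. Each camera call takes 0.05 s, during which the arm holds its last target.

## Working session

There is one attempt and no reset: what is moved stays moved. The work goes in short steps, Python scripts to look and compute and a shell command to move; the robot and the scene stay as the last step left them, time stands still between calls to the robot, and variables do not carry over. Pictures are saved under pics/ and viewed, and the job is handed in when it is done.

```bash
mkdir -p pics
cat > h.py <<'E'
import numpy as np, cv2
from station import robot
def cap(n,tag):
    im,d=robot.get_image(n); cv2.imwrite(f'pics/{tag}.png',im[:,:,::-1]); np.save(f'pics/{tag}.npy',d); return im,d
def K(n):
    c=robot.get_calibration(n); return c,np.array([[c['fx'],0,c['cx']],[0,c['fy'],c['cy']],[0,0,1.]]),np.array(c['distortion'],float)
def world(n,uv,dep):
    c,k,ds=K(n); p=cv2.undistortPoints(np.array(uv,float).reshape(-1,1,2),k,ds).reshape(-1,2)
    dep=np.array(dep).reshape(-1,1); pc=np.hstack([p*dep,dep]); return pc@np.array(c['rotation']).reshape(3,3).T+np.array(c['origin'])
def proj(n,P):
    c,k,ds=K(n); R=np.array(c['rotation']).reshape(3,3); pc=(np.array(P,float).reshape(-1,3)-np.array(c['origin']))@R
    return cv2.projectPoints(pc,np.zeros(3),np.zeros(3),k,ds)[0].reshape(-1,2)
def ray(n,uv,z):
    a,b=world(n,[uv],[0.1])[0],world(n,[uv],[1.])[0]; return a+(b-a)*(z-a[2])/(b[2]-a[2])
def cloud(n,d):
    v,u=np.mgrid[0:400,0:640]; return world(n,np.stack([u.ravel(),v.ravel()],1),d.ravel()).reshape(400,640,3)
E
python3 - <<'E'
from h import *
print(robot.observe())
for n in('side','top'):
    cap(n,n+'0'); c=robot.get_calibration(n); print(n,c['origin'],c['fx'])
    for t in('clip','green_card','green_card_mark','orange_card','mould','jar','scraper'):
        print(t,[(round(o['score'],2),np.round(o['rect'])) for o in robot.look_for(t,n)][:3])
E
```

```text
{'t': 0.0, 'q': array([ 1.04542249e+00,  1.24482217e-01,  1.65166648e+00, -2.86047361e-05,
        1.36748267e+00, -8.25802396e-02]), 'qvel': array([-1.72610464e-03,  9.11917717e-04, -6.13192154e-04,  2.38282044e-04,
        2.86957330e-04, -1.16073672e-05]), 'joint_efforts': array([-5.94431913e-05, -4.17595911e+01, -3.59935963e+01,  7.73000764e-02,
        4.87855473e-02, -1.79502549e-04]), 'ee_pos': array([0.27820367, 0.5867489 , 0.2134063 ]), 'orientation': array([ 2.19589599e-01,  9.75591804e-01, -9.76812983e-04, -2.91747739e-04]), 'contact_force': array([-0.91996045,  0.47181646,  0.0518991 ]), 'moment': array([-0.00079939, -0.04850778,  0.01219388]), 'opening': 0.09481612248779607}
side [ 0.26223318 -0.8075383   0.76549932] 428.4993772417145
clip [(0.7, array([300., 230.,  23.,  38.]))]
green_card [(0.9, array([366., 286.,  44.,  77.]))]
green_card_mark [(0.95, array([364., 289.,  50.,  75.])), (0.52, array([376., 219.,  54.,  43.]))]
orange_card [(0.72, array([297., 183.,  40.,  53.])), (0.72, array([303., 227.,  18.,  33.])), (0.32, array([375., 218.,  49.,  44.]))]
mould [(0.69, array([300., 226.,  16.,  35.])), (0.62, array([375., 219.,  53.,  44.])), (0.54, array([299., 233.,  15.,  26.]))]
jar [(0.96, array([223., 195.,  20.,  32.]))]
scraper [(0.93, array([266., 332.,  94.,  42.]))]
top [0.30615908 0.00862102 1.29285385] 479.0481300453908
clip [(0.64, array([402., 282.,  28.,  76.])), (0.51, array([310., 224.,  21.,  18.]))]
green_card [(0.79, array([398., 196.,  54.,  23.]))]
green_card_mark [(0.73, array([399., 199.,  49.,  22.]))]
orange_card [(0.87, array([239., 210.,  50.,  31.]))]
mould [(0.72, array([302., 149.,  58.,  36.]))]
jar [(0.64, array([220., 287.,  27.,  20.]))]
scraper [(0.75, array([402., 283.,  27.,  76.])), (0.41, array([220., 285.,  24.,  21.]))]
```

View pics/side0.png

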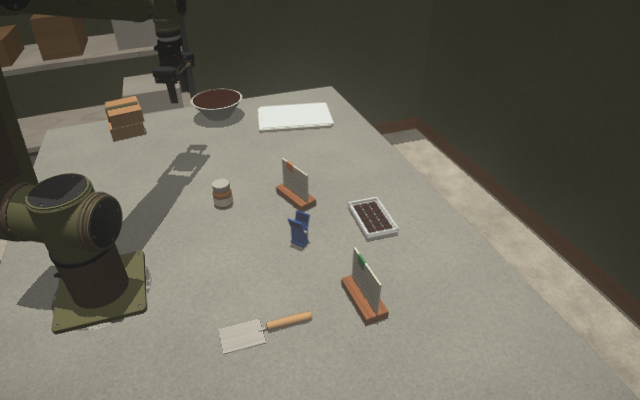

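View pics/top0.png

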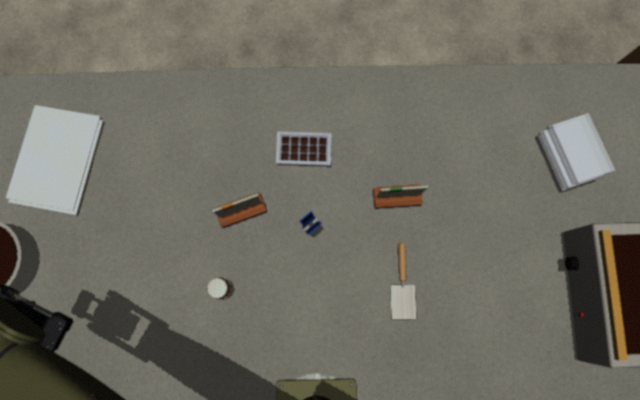

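Run:
```python
from h import *
a=cv2.imread('pics/side0.png'); 
cv2.imwrite('pics/sz.png',cv2.resize(a[140:350,260:430],None,fx=3.5,fy=2.8*1,interpolation=2)[:600])
b=cv2.imread('pics/top0.png')
cv2.imwrite('pics/tz.png',cv2.resize(b[120:260,200:440],None,fx=3.3,fy=3.3,interpolation=2))
```

```text
(no output)
```

View pics/sz.png

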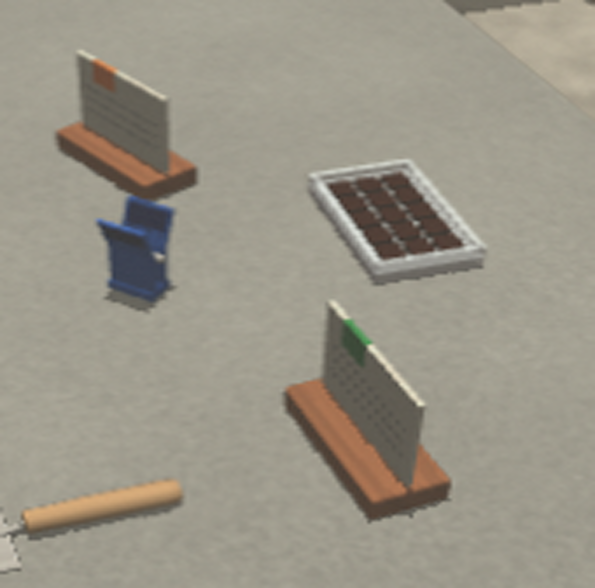

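View pics/tz.png

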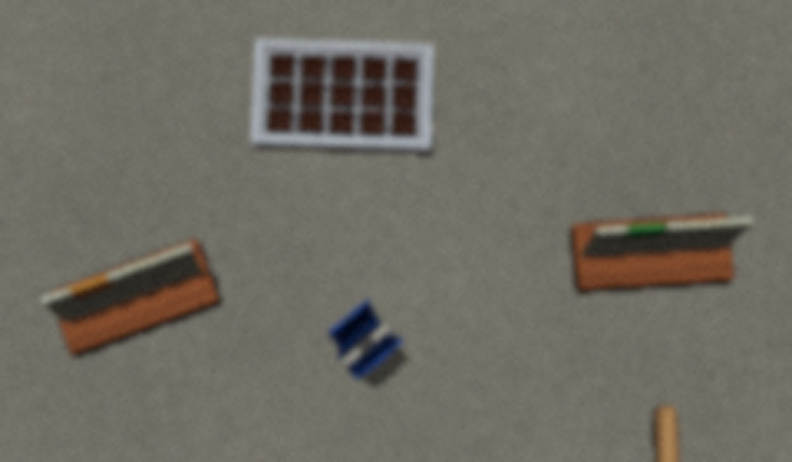

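Run:
```python
from h import *
for n,r in(('top',(205,240,295,330)),('side',(205,255,280,325))):
    im=cv2.cvtColor(cv2.imread(f'pics/{n}0.png'),cv2.COLOR_BGR2HSV).astype(int); d=np.load(f'pics/{n}0.npy'); C=cloud(n,d)
    m=(im[...,0]>100)&(im[...,0]<130)&(im[...,1]>90); w=np.zeros_like(m); w[r[0]:r[1],r[2]:r[3]]=1; m&=w
    P=C[m]; print(n,m.sum(),P.min(0),P.max(0))
    for lo,hi in((.0,.02),(.02,.05),(.05,.07),(.07,.1)):
        s=P[(P[:,2]>lo)&(P[:,2]<hi)]; 
        if len(s): print(lo,len(s),s.mean(0).round(4),s[:,:2].min(0).round(3),s[:,:2].max(0).round(3))
    # cards
    for nm,(r0,r1,c0,c1) in {'top':{'green':(175,215,365,435),'orange':(185,235,205,275)},'side':{'green':(245,325,335,395),'orange':(155,212,270,322)}}[n].items():
        Q=C[r0:r1,c0:c1].reshape(-1,3); H=im[r0:r1,c0:c1].reshape(-1,3)
        T=Q[(Q[:,2]>.05)&(Q[:,2]<.13)]; xy=T[:,:2]; c=xy.mean(0); u,s,v=np.linalg.svd(xy-c)
        a=(xy-c)@v[0]; print(n,nm,len(T),'c',c.round(4),'dir',v[0],np.degrees(np.arctan2(v[0][1],v[0][0])),'ext',a.min(),a.max(),'zmax',np.percentile(T[:,2],98))
        hh=(H[:,0]>45)&(H[:,0]<85)&(H[:,1]>80) if nm=='green' else (H[:,0]<15)&(H[:,1]>100)&(Q[:,2]>.07)
        G=Q[hh]; print('   mark',hh.sum(),G.mean(0).round(4) if hh.sum() else '',G.min(0),G.max(0))
        F=Q[(Q[:,2]>.012)&(Q[:,2]<.03)]; rc=cv2.minAreaRect(F[:,:2].astype(np.float32)*1000); print('   foot',len(F),rc)
```

```text
Traceback (most recent call last):
  File "h.py", line 16, in cloud
    v,u=np.mgrid[0:400,0:640]; return world(n,np.stack([u.ravel(),v.ravel()],1),d.ravel()).reshape(400,640,3)
                                      ~~~~~^^^^^^^^^^^^^^^^^^^^^^^^^^^^^^^^^^^^^^^^^^^^^^^
  File "h.py", line 9, in world
    dep=np.array(dep).reshape(-1,1); pc=np.hstack([p*dep,dep]); return pc@np.array(c['rotation']).reshape(3,3).T+np.array(c['origin'])
                                                                          ~~~~~~~~~~~~~~~~~~~~~~~~~~~~~~~^^^^^
ValueError: cannot reshape array of size 4 into shape (3,3)
```

```bash
sed -i "s/np.array(c\['rotation'\]).reshape(3,3)/Rot.from_quat(c['rotation']).as_matrix()/; 1a from scipy.spatial.transform import Rotation as Rot" h.py
cat > m.py <<'E'
from h import *
for n,r in(('top',(205,240,295,330)),('side',(205,255,280,325))):
    im=cv2.cvtColor(cv2.imread(f'pics/{n}0.png'),cv2.COLOR_BGR2HSV).astype(int); d=np.load(f'pics/{n}0.npy'); C=cloud(n,d)
    m=(im[...,0]>100)&(im[...,0]<130)&(im[...,1]>90); w=np.zeros_like(m); w[r[0]:r[1],r[2]:r[3]]=1; m&=w
    P=C[m]; print(n,m.sum(),P.min(0),P.max(0))
    for lo,hi in((.0,.02),(.02,.05),(.05,.07),(.07,.1)):
        s=P[(P[:,2]>lo)&(P[:,2]<hi)]; 
        if len(s): print(lo,len(s),s.mean(0).round(4),s[:,:2].min(0).round(3),s[:,:2].max(0).round(3), cv2.minAreaRect(s[:,:2].astype(np.float32)*1000))
    for nm,(r0,r1,c0,c1) in {'top':{'green':(175,215,365,435),'orange':(185,235,205,275)},'side':{'green':(245,325,335,395),'orange':(155,212,270,322)}}[n].items():
        Q=C[r0:r1,c0:c1].reshape(-1,3); H=im[r0:r1,c0:c1].reshape(-1,3)
        T=Q[(Q[:,2]>.05)&(Q[:,2]<.13)]; xy=T[:,:2]; c=xy.mean(0); u,s,v=np.linalg.svd(xy-c)
        a=(xy-c)@v[0]; print(n,nm,len(T),'c',c.round(4),'dir',v[0],np.degrees(np.arctan2(v[0][1],v[0][0])),'ext',a.min(),a.max(),'zmax',np.percentile(T[:,2],98))
        hh=(H[:,0]>45)&(H[:,0]<85)&(H[:,1]>80) if nm=='green' else (H[:,0]<15)&(H[:,1]>100)&(Q[:,2]>.07)
        G=Q[hh]; print('   mark',hh.sum(),G.mean(0).round(4) if hh.sum() else '',G.min(0),G.max(0))
        F=Q[(Q[:,2]>.015)&(Q[:,2]<.03)]; rc=cv2.minAreaRect(F[:,:2].astype(np.float32)*1000); print('   foot',len(F),rc)
E
python3 m.py
```

```text
top 185 [ 0.46917845 -0.01880331 -0.00519444] [0.52373476 0.03190284 0.09260253]
0.0 4 [0.4847 0.0042 0.0063] [ 0.479 -0.007] [0.491 0.015] ((484.77349853515625, 3.907567024230957), (0.9966773986816406, 25.122600555419922), 29.345890045166016)
0.02 7 [0.5031 0.0106 0.0479] [0.493 0.001] [0.511 0.022] ((502.2336120605469, 11.778809547424316), (1.499807357788086, 27.62401580810547), 42.43708419799805)
0.05 67 [0.5002 0.0087 0.0606] [ 0.476 -0.017] [0.517 0.027] ((497.8450622558594, 6.802955627441406), (25.63774299621582, 39.61445617675781), 37.20870590209961)
0.07 104 [0.4989 0.0075 0.0815] [ 0.469 -0.019] [0.524 0.032] ((496.869140625, 6.726459503173828), (43.886260986328125, 37.386619567871094), 36.76296615600586)
top green 318 c [ 0.5726 -0.2309] dir [ 0.0419112  -0.99912134] -87.59796152663078 ext -0.05925448199927958 0.060925537071173076 zmax 0.11791808905592581
   mark 35 [ 0.5723 -0.2118  0.1105] [ 0.56982463 -0.22539505  0.09719773] [ 0.57594376 -0.19897829  0.11816479]
   foot 627 ((573.6754760742188, -231.98782348632812), (57.0080451965332, 130.93875122070312), 2.269238471984
[... 1172 characters left out ...]
0.99868636] -87.06286843361475 ext -0.06731729670691568 0.057013584488713916 zmax 0.11620893155874068
   mark 19 [ 0.574  -0.2126  0.1152] [ 0.57106227 -0.22649944  0.11337758] [ 0.57621171 -0.19734203  0.117811  ]
   foot 795 ((573.6280517578125, -234.74688720703125), (56.10417175292969, 132.5238800048828), 3.905061721801758)
side orange 521 c [0.5485 0.186 ] dir [ 0.2083204  -0.97806064] -77.97605836764465 ext -0.06830850527700745 0.15300810723137984 zmax 0.11651508801371493
   mark 43 [0.5326 0.1919 0.1211] [ 0.26223318 -0.8075383   0.09065818] [0.54491581 0.22823217 0.76549932]
   foot 395 ((549.0678100585938, 191.818115234375), (59.53949737548828, 132.99716186523438), 19.73587989807129)
```

The side view shows the blue clip at about (300,229), the green mark at (362,258) and the orange card at (296,183). The top view shows the clip at (311,224) and the green mark at (396,189). The two views agree to about 4 mm:
- **Clip:** (0.498, 0.005), squeeze axis at 37°, top at about 0.09.
- **Green mark:** (0.573, -0.212, 0.115), card normal at about 2.7°.

Next I move above the clip.

```bash
python3 -m pendant '[{"gripper":1,"tx":2.2,"ty":-5.8,"wz":-0.05},{"gripper":1,"tx":4.4,"ty":-11.6,"wz":-0.1},{"gripper":1,"tx":6.6,"ty":-17.5,"wz":-0.16},{"gripper":1,"tx":8.8,"ty":-23.3,"wz":-0.22},{"gripper":1,"tx":11,"ty":-29.1,"wz":-0.28},{"gripper":1,"tx":13.2,"ty":-34.9,"wz":-0.34},{"gripper":1,"tx":15.4,"ty":-40.7,"wz":-0.4},{"gripper":1,"tx":17.6,"ty":-46.6,"wz":-0.44},{"gripper":1,"tx":19.8,"ty":-52.4,"wz":-0.482},{"gripper":1,"tx":21.9,"ty":-58.2,"wz":-0.482}]'; python3 -m pendant '[{"gripper":1},{"gripper":1}]'
python3 - <<'E'
from h import *
s=robot.observe(); print(s['t'],s['ee_pos'],Rot.from_quat(s['orientation']).as_matrix().round(3))
b,_=cap('side','side1');cap('top','top1')
cv2.imwrite('pics/s1z.png',cv2.resize(b[100:300,230:430],None,fx=3,fy=3,interpolation=2))
E
```

```text
0.8 [0.27854827 0.58729301 0.21471027] [[-0.904  0.428  0.   ]
 [ 0.428  0.904  0.   ]
 [-0.     0.    -1.   ]]invalid input
invalid input
```

View pics/s1z.png

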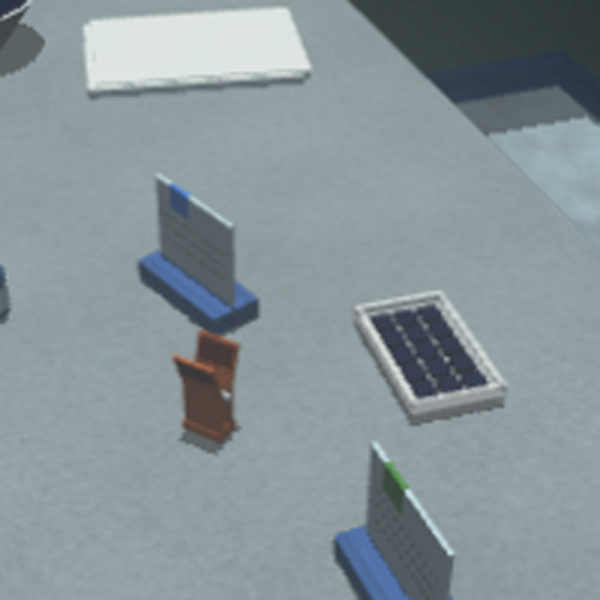

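View pics/top1.png

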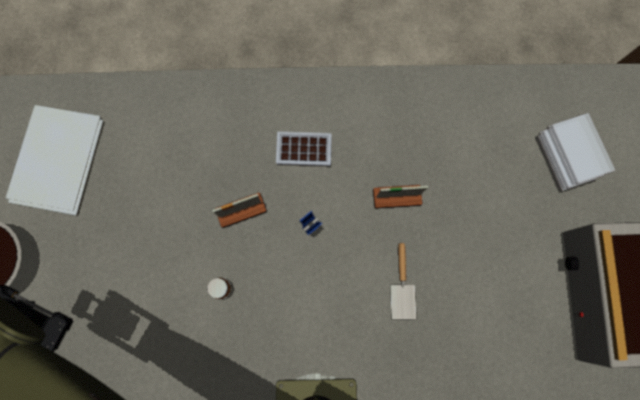

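Both calls were refused and the arm did not move, so the scene is unchanged in the pictures. A row probably needs all seven keys, so I retry that way.

```bash
python3 -m pendant '[{"gripper":1,"tx":2.2,"ty":-5.8,"tz":0,"wx":0,"wy":0,"wz":-0.05},{"gripper":1,"tx":4.4,"ty":-11.6,"tz":0,"wx":0,"wy":0,"wz":-0.1},{"gripper":1,"tx":6.6,"ty":-17.5,"tz":0,"wx":0,"wy":0,"wz":-0.16},{"gripper":1,"tx":8.8,"ty":-23.3,"tz":0,"wx":0,"wy":0,"wz":-0.22},{"gripper":1,"tx":11,"ty":-29.1,"tz":0,"wx":0,"wy":0,"wz":-0.28},{"gripper":1,"tx":13.2,"ty":-34.9,"tz":0,"wx":0,"wy":0,"wz":-0.34},{"gripper":1,"tx":15.4,"ty":-40.7,"tz":0,"wx":0,"wy":0,"wz":-0.4},{"gripper":1,"tx":17.6,"ty":-46.6,"tz":0,"wx":0,"wy":0,"wz":-0.44},{"gripper":1,"tx":19.8,"ty":-52.4,"tz":0,"wx":0,"wy":0,"wz":-0.482},{"gripper":1,"tx":21.9,"ty":-58.2,"tz":0,"wx":0,"wy":0,"wz":-0.482}]'
python3 - <<'E'
from h import *
s=robot.observe(); print(s['t'],s['ee_pos'],Rot.from_quat(s['orientation']).as_matrix().round(3))
E
```

```text
t: 2.15
ee_pos: [0.498, 0.0032, 0.2151]
orientation: [0.446, 0.895, 0.0, 0.001]
contact_force: [0.2, -0.2, -0.1]
opening: 0.0952
2.15 [0.49804578 0.00321226 0.21514073] [[-0.602  0.799  0.001]
 [ 0.799  0.602  0.   ]
 [-0.001  0.001 -1.   ]]
```

```bash
python3 -m pendant '[{"gripper":1,"tx":0,"ty":0,"tz":-4,"wx":0,"wy":0,"wz":0},{"gripper":1,"tx":0,"ty":0,"tz":-8,"wx":0,"wy":0,"wz":0},{"gripper":1,"tx":0,"ty":0,"tz":-8,"wx":0,"wy":0,"wz":0}]'
python3 - <<'E'
from h import *
s=robot.observe(); print(s['t'],s['ee_pos'])
b,_=cap('side','side2');b=b[:,:,::-1];c,_=cap('top','top2')
cv2.imwrite('pics/s2z.png',cv2.resize(b[130:280,230:380],None,fx=4,fy=4,interpolation=2))
cv2.imwrite('pics/t2z.png',cv2.resize(c[160:300,240:400,::-1],None,fx=4,fy=4,interpolation=2))
E
```

```text
t: 2.52
ee_pos: [0.4948, 0.0053, 0.1312]
orientation: [0.446, 0.895, -0.001, -0.004]
contact_force: [-0.1, 0.1, 0.1]
opening: 0.0948
2.525 [0.49480956 0.00527035 0.13119948]
```

View pics/s2z.png

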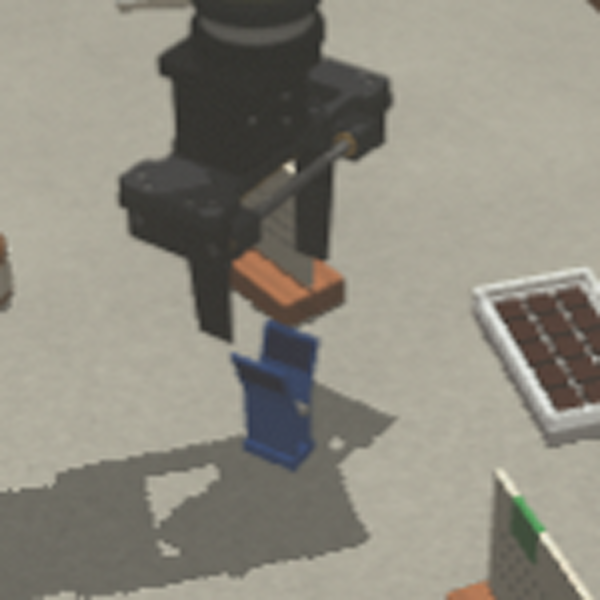

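View pics/t2z.png

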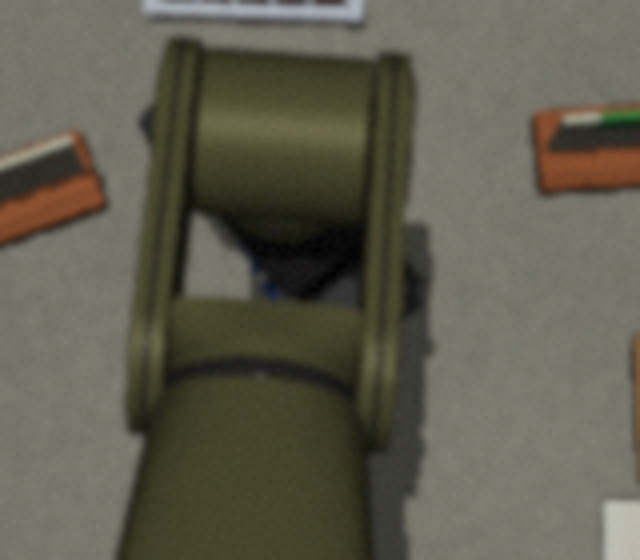

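Fingers sit either side of the handles: in the side zoom the near finger is at (215,330) and the clip top at (275,345), with the jaw axis matching the squeeze axis. I descend with the tips about 15 mm above the pin, then close.

```bash
python3 -m pendant '[{"gripper":1,"tx":0,"ty":0,"tz":-2.5,"wx":0,"wy":0,"wz":0},{"gripper":1,"tx":0,"ty":0,"tz":-5,"wx":0,"wy":0,"wz":0},{"gripper":1,"tx":0,"ty":0,"tz":-6.8,"wx":0,"wy":0,"wz":0},{"gripper":1,"tx":0,"ty":0,"tz":-7.5,"wx":0,"wy":0,"wz":0},{"gripper":1,"tx":0,"ty":0,"tz":-7.5,"wx":0,"wy":0,"wz":0},{"gripper":1,"tx":0,"ty":0,"tz":-7.5,"wx":0,"wy":0,"wz":0}]'
python3 - <<'E'
from h import *
s=robot.observe(); print(s['t'],s['ee_pos'])
b,_=cap('side','side3');b=b[:,:,::-1]
cv2.imwrite('pics/s3z.png',cv2.resize(b[160:280,250:370],None,fx=5,fy=5,interpolation=2))
E
```

```text
t: 3.38
ee_pos: [0.4984, 0.0052, 0.0608]
orientation: [0.446, 0.895, 0.0, 0.001]
contact_force: [-0.4, -0.2, 0.3]
opening: 0.095
3.375 [0.498416   0.00523684 0.06078145]
```

View pics/s3z.png

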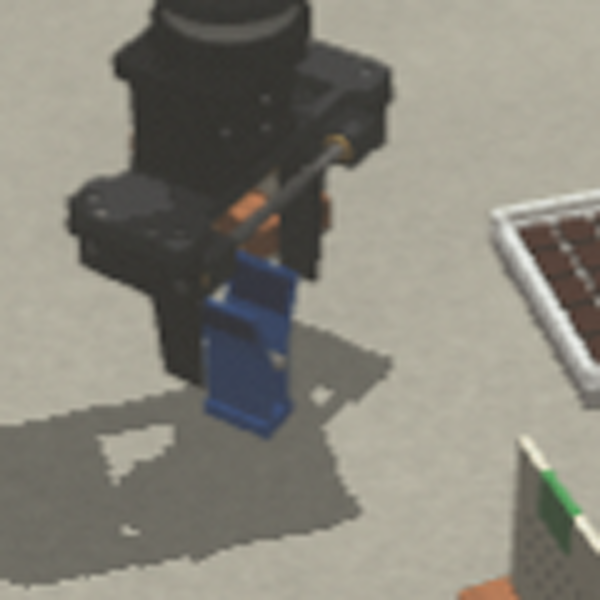

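Run:
```python
from h import *
b=cv2.imread('pics/side3.png'); f=6; x0,y0=280,195
z=cv2.resize(b[y0:y0+95,x0:x0+70],None,fx=f,fy=f,interpolation=2)
def dr(c,col,z=z):
    a=np.radians(37); s=np.array([np.cos(a),np.sin(a),0]); p=np.array([s[1],-s[0],0]); o=np.array([c[0],c[1],0.044])
    for sg in(1,-1):
        q=[o+sg*s*.022+k*p*.02+[0,0,.043] for k in(-1,1)]
        u=((proj('side',q)-[x0,y0]+.5)*f).astype(int); cv2.line(z,tuple(u[0]),tuple(u[1]),col,1)
    q=[o+k*p*.023 for k in(-1,1)]; u=((proj('side',q)-[x0,y0]+.5)*f).astype(int); cv2.line(z,tuple(u[0]),tuple(u[1]),col,1)
    q=[o-s*.013+k*p*.02+[0,0,-.044] for k in(-1,1)]; u=((proj('side',q)-[x0,y0]+.5)*f).astype(int); cv2.line(z,tuple(u[0]),tuple(u[1]),col,1)
dr((.498,.005),(0,0,255))
b2=cv2.imread('pics/side1.png')[:,:,::-1]; z2=cv2.resize(b2[y0:y0+95,x0:x0+70],None,fx=f,fy=f,interpolation=2); z2=np.ascontiguousarray(z2)
dr((.498,.005),(0,0,255),z2)
cv2.imwrite('pics/ov3.png',np.hstack([z,z2])[:600,:800])
```

```text
(no output)
```

View pics/ov3.png

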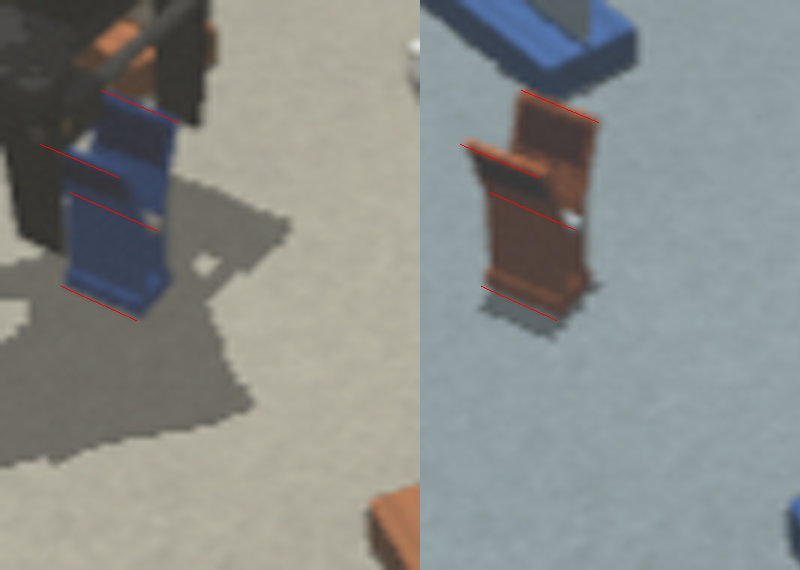

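The model overlay fits within about 1 px (2–3 mm) and the fingers are centred on the handles, so I close.

```bash
python3 -m pendant '[{"gripper":0,"tx":0,"ty":0,"tz":0,"wx":0,"wy":0,"wz":0},{"gripper":0,"tx":0,"ty":0,"tz":0,"wx":0,"wy":0,"wz":0},{"gripper":0,"tx":0,"ty":0,"tz":0,"wx":0,"wy":0,"wz":0},{"gripper":0,"tx":0,"ty":0,"tz":0,"wx":0,"wy":0,"wz":0},{"gripper":0,"tx":0,"ty":0,"tz":0,"wx":0,"wy":0,"wz":0},{"gripper":0,"tx":0,"ty":0,"tz":0,"wx":0,"wy":0,"wz":0},{"gripper":0,"tx":0,"ty":0,"tz":0,"wx":0,"wy":0,"wz":0},{"gripper":0,"tx":0,"ty":0,"tz":0,"wx":0,"wy":0,"wz":0},{"gripper":0,"tx":0,"ty":0,"tz":0,"wx":0,"wy":0,"wz":0},{"gripper":0,"tx":0,"ty":0,"tz":0,"wx":0,"wy":0,"wz":0}]'
python3 - <<'E'
from h import *
s=robot.observe(); print(s['t'],s['ee_pos'],s['opening'])
b,_=cap('side','side4');b=b[:,:,::-1]
cv2.imwrite('pics/s4z.png',cv2.resize(b[160:280,250:370],None,fx=5,fy=5,interpolation=2))
E
```

```text
t: 4.68
ee_pos: [0.498, 0.0052, 0.0602]
orientation: [0.446, 0.895, 0.0, 0.0]
contact_force: [-0.6, 0.1, 5.5]
opening: 0.0135
4.675 [0.49796723 0.00516741 0.06018397] 0.013484428982180791
```

View pics/s4z.png

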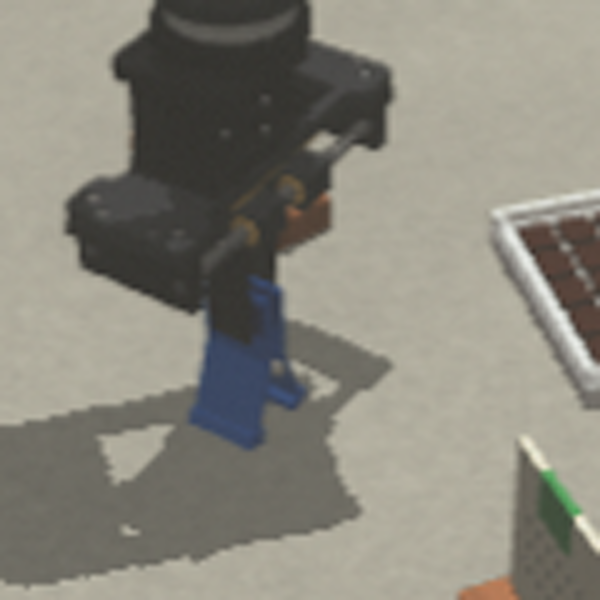

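Fully squeezed: the opening is 13.5 mm against 14 mm expected, and the jaws are spread in the picture. I lift gently.

```bash
python3 -m pendant '[{"gripper":0,"tx":0,"ty":0,"tz":1,"wx":0,"wy":0,"wz":0},{"gripper":0,"tx":0,"ty":0,"tz":3,"wx":0,"wy":0,"wz":0},{"gripper":0,"tx":0,"ty":0,"tz":5,"wx":0,"wy":0,"wz":0},{"gripper":0,"tx":0,"ty":0,"tz":7.5,"wx":0,"wy":0,"wz":0},{"gripper":0,"tx":0,"ty":0,"tz":10,"wx":0,"wy":0,"wz":0},{"gripper":0,"tx":0,"ty":0,"tz":12.5,"wx":0,"wy":0,"wz":0},{"gripper":0,"tx":0,"ty":0,"tz":14,"wx":0,"wy":0,"wz":0},{"gripper":0,"tx":0,"ty":0,"tz":15,"wx":0,"wy":0,"wz":0},{"gripper":0,"tx":0,"ty":0,"tz":15,"wx":0,"wy":0,"wz":0},{"gripper":0,"tx":0,"ty":0,"tz":15,"wx":0,"wy":0,"wz":0}]'
python3 - <<'E'
from h import *
s=robot.observe(); print(s['t'],s['ee_pos'],s['opening'])
b,_=cap('side','side5');b=b[:,:,::-1]
cv2.imwrite('pics/s5z.png',cv2.resize(b[110:260,240:390],None,fx=4,fy=4,interpolation=2))
E
```

```text
t: 5.98
ee_pos: [0.4969, 0.0053, 0.2085]
orientation: [0.446, 0.895, -0.0, -0.001]
contact_force: [0.5, 0.2, -1.2]
opening: 0.0132
5.975 [0.49694016 0.00532303 0.20852216] 0.013164852435309269
```

View pics/s5z.png

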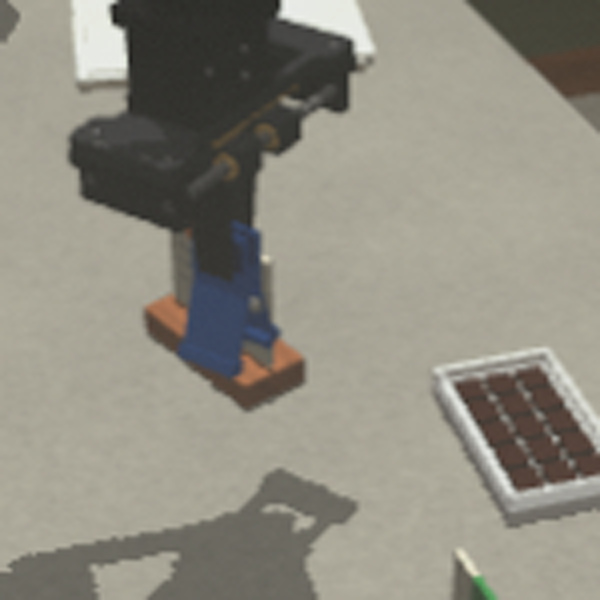

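The clip is lifted and held open, hanging upright, with its body at (215,330) in the zoom. Now over the green card, turning to its normal.

```bash
python3 -m pendant '[{"gripper":0,"tx":0.5,"ty":-1.5,"tz":0,"wx":0,"wy":0,"wz":-0.04},{"gripper":0,"tx":1.5,"ty":-4.3,"tz":0,"wx":0,"wy":0,"wz":-0.12},{"gripper":0,"tx":2.6,"ty":-7.5,"tz":0,"wx":0,"wy":0,"wz":-0.22},{"gripper":0,"tx":3.7,"ty":-10.8,"tz":0,"wx":0,"wy":0,"wz":-0.32},{"gripper":0,"tx":4.8,"ty":-14,"tz":0,"wx":0,"wy":0,"wz":-0.42},{"gripper":0,"tx":5.9,"ty":-17.2,"tz":0,"wx":0,"wy":0,"wz":-0.5},{"gripper":0,"tx":6.9,"ty":-20,"tz":0,"wx":0,"wy":0,"wz":-0.57},{"gripper":0,"tx":7.5,"ty":-21.7,"tz":0,"wx":0,"wy":0,"wz":-0.597},{"gripper":0,"tx":7.5,"ty":-21.7,"tz":0,"wx":0,"wy":0,"wz":-0.597},{"gripper":0,"tx":7.5,"ty":-21.7,"tz":0,"wx":0,"wy":0,"wz":-0.597}]'
cat > look.py <<'E'
from h import *
import sys
t=sys.argv[1]
s=robot.observe(); R=Rot.from_quat(s['orientation']).as_matrix(); print(s['t'],s['ee_pos'],s['opening'],'yaw',np.degrees(np.arctan2(R[1,1],R[0,1])))
b,d=cap('side','side'+t);tt,dt=cap('top','top'+t)
x0,y0,f=320,180,4
z=cv2.resize(b[y0:y0+150,x0:x0+100,::-1],None,fx=f,fy=f,interpolation=2)
cv2.imwrite(f'pics/s{t}z.png',z)
w=cv2.resize(tt[150:270,320:440,::-1],None,fx=5,fy=5,interpolation=2); cv2.imwrite(f'pics/t{t}z.png',w)
h=cv2.cvtColor(b,cv2.COLOR_RGB2HSV).astype(int); C=cloud('side',d)
m=(h[...,0]>100)&(h[...,0]<130)&(h[...,1]>90); m[:,:320]=0;m[:,440:]=0; P=C[m]; P=P[(P[:,2]>.05)&(P[:,2]<.3)]
print('clip pts',len(P),P.min(0).round(4),P.max(0).round(4))
for lo in np.arange(.08,.26,.01):
    q=P[(P[:,2]>=lo)&(P[:,2]<lo+.01)]
    if len(q): print(lo.round(3),len(q),q.min(0).round(4),q.max(0).round(4))
g=(h[...,0]>45)&(h[...,0]<85)&(h[...,1]>80); g[:,:320]=0; g[:,440:]=0; G=C[g]; print('green',len(G), G.mean(0) if len(G) else '')
E
python3 look.py 6
```

```text
t: 7.28
ee_pos: [0.5723, -0.2111, 0.2094]
orientation: [0.689, 0.724, 0.0, -0.0]
contact_force: [0.5, -1.0, -0.5]
opening: 0.0134
7.275 [ 0.57226552 -0.21112907  0.20940602] 0.013423754837785948 yaw 2.843642649720643
clip pts 201 [ 0.5456 -0.2342  0.1549] [ 0.5945 -0.1954  0.2403]
0.15 42 [ 0.5456 -0.2332  0.1549] [ 0.5899 -0.1954  0.16  ]
0.16 46 [ 0.547  -0.2312  0.16  ] [ 0.5945 -0.1992  0.17  ]
0.17 25 [ 0.5542 -0.2264  0.1706] [ 0.5595 -0.1976  0.1797]
0.18 34 [ 0.558  -0.2342  0.1803] [ 0.5639 -0.1981  0.1899]
0.19 28 [ 0.561  -0.2301  0.1903] [ 0.5642 -0.1974  0.1985]
0.22 2 [ 0.5746 -0.2196  0.2271] [ 0.5753 -0.2114  0.2287]
0.23 22 [ 0.5659 -0.2321  0.2362] [ 0.5791 -0.2044  0.2399]
0.24 2 [ 0.5769 -0.2175  0.2401] [ 0.5775 -0.2141  0.2403]
green 7 [ 0.57507923 -0.21675771  0.11496776]
```

View pics/s6z.png

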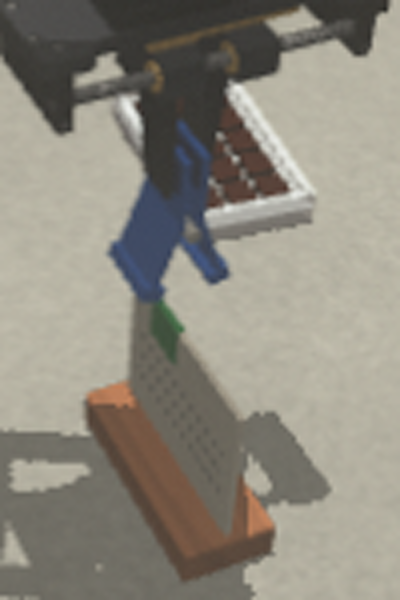

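View pics/t6z.png

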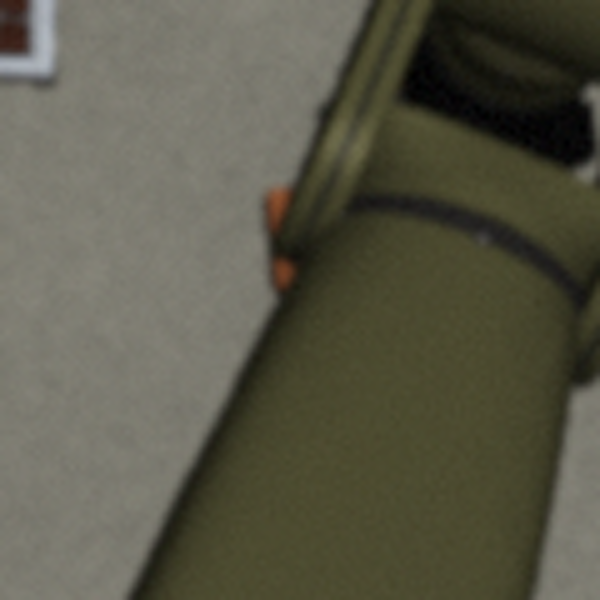

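The clip hangs gaping directly above the mark, with jaw tips at zoom (150,295) and (215,275) straddling the card plane at (165,320). Cloud heights: clip top 0.240, so pin about 0.192 and tips about 0.150. The clip centre is (0.573, -0.214), within 2 mm of the mark. I descend 35 mm first, then check.

```bash
python3 -m pendant '[{"gripper":0,"tx":0,"ty":0.2,"tz":-1,"wx":0,"wy":0,"wz":0},{"gripper":0,"tx":0,"ty":0.2,"tz":-2,"wx":0,"wy":0,"wz":0},{"gripper":0,"tx":0,"ty":0.2,"tz":-3,"wx":0,"wy":0,"wz":0},{"gripper":0,"tx":0,"ty":0.2,"tz":-3.5,"wx":0,"wy":0,"wz":0},{"gripper":0,"tx":0,"ty":0.2,"tz":-3.5,"wx":0,"wy":0,"wz":0},{"gripper":0,"tx":0,"ty":0.2,"tz":-3.5,"wx":0,"wy":0,"wz":0}]'; python3 look.py 7
```

```text
t: 8.12
ee_pos: [0.5728, -0.2099, 0.175]
orientation: [0.69, 0.724, 0.0, 0.0]
contact_force: [-0.1, -0.5, -0.7]
opening: 0.0133
8.125 [ 0.57275051 -0.20986732  0.17501428] 0.013333623202025559 yaw 2.8015601582995635
clip pts 271 [ 0.5459 -0.2316  0.1189] [ 0.5954 -0.1932  0.2068]
0.11 1 [ 0.5487 -0.2188  0.1189] [ 0.5487 -0.2188  0.1189]
0.12 90 [ 0.5459 -0.2316  0.1212] [ 0.5954 -0.1932  0.1299]
0.13 46 [ 0.5524 -0.2308  0.1301] [ 0.5897 -0.1969  0.1398]
0.14 41 [ 0.5566 -0.2306  0.14  ] [ 0.561  -0.1962  0.1497]
0.15 47 [ 0.5587 -0.2303  0.15  ] [ 0.5654 -0.195   0.1596]
0.16 20 [ 0.562  -0.2313  0.16  ] [ 0.5655 -0.1965  0.165 ]
0.19 1 [ 0.5761 -0.2089  0.1922] [ 0.5761 -0.2089  0.1922]
0.2 25 [ 0.5652 -0.2307  0.2027] [ 0.5794 -0.1999  0.2068]
green 7 [ 0.5744939  -0.22010847  0.11611263]
```

View pics/s7z.png

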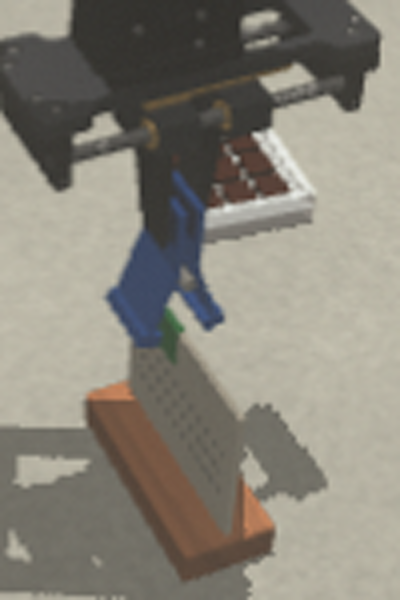

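The jaws are centred about the card plane with clearance either side, and the tips sit at about 0.117. Down 17 mm more.

```bash
python3 -m pendant '[{"gripper":0,"tx":0,"ty":0,"tz":-0.5,"wx":0,"wy":0,"wz":0},{"gripper":0,"tx":0,"ty":0,"tz":-1,"wx":0,"wy":0,"wz":0},{"gripper":0,"tx":0,"ty":0,"tz":-1.4,"wx":0,"wy":0,"wz":0},{"gripper":0,"tx":0,"ty":0,"tz":-1.7,"wx":0,"wy":0,"wz":0},{"gripper":0,"tx":0,"ty":0,"tz":-1.7,"wx":0,"wy":0,"wz":0},{"gripper":0,"tx":0,"ty":0,"tz":-1.7,"wx":0,"wy":0,"wz":0},{"gripper":0,"tx":0,"ty":0,"tz":-1.7,"wx":0,"wy":0,"wz":0}]'; python3 look.py 8
python3 - <<'E'
from h import *
n='side'; im=cv2.cvtColor(cv2.imread('pics/side8.png'),cv2.COLOR_BGR2HSV).astype(int)
for t in '08':
    C=cloud(n,np.load(f'pics/side{t}.npy'))[245:325,335:395].reshape(-1,3)
    F=C[(C[:,2]>.015)&(C[:,2]<.03)]; print('foot',t,cv2.minAreaRect(F[:,:2].astype(np.float32)*1000))
E
```

```text
t: 9.1
ee_pos: [0.5727, -0.2098, 0.1579]
orientation: [0.69, 0.724, 0.0, 0.0]
contact_force: [-0.2, 0.6, -1.4]
opening: 0.0131
9.1 [ 0.57267101 -0.20978738  0.1578982 ] 0.013088173434495386 yaw 2.807447844391074
clip pts 271 [ 0.5459 -0.2327  0.1036] [ 0.5955 -0.1926  0.1901]
0.1 74 [ 0.5459 -0.2311  0.1036] [ 0.5955 -0.1926  0.1099]
0.11 48 [ 0.5465 -0.2294  0.1102] [ 0.5949 -0.1965  0.1196]
0.12 47 [ 0.5546 -0.2327  0.12  ] [ 0.5877 -0.1968  0.1299]
0.13 46 [ 0.5568 -0.2297  0.1303] [ 0.5646 -0.1958  0.1399]
0.14 31 [ 0.5607 -0.2302  0.1401] [ 0.5657 -0.1956  0.1482]
0.17 3 [ 0.5752 -0.2173  0.1747] [ 0.5757 -0.2079  0.1768]
0.18 21 [ 0.5671 -0.2299  0.1851] [ 0.5797 -0.204   0.1888]
0.19 1 [ 0.5772 -0.2068  0.1901] [ 0.5772 -0.2068  0.1901]
green 5 [ 0.5751227  -0.22155299  0.1149323 ]
foot 0 ((573.6280517578125, -234.74688720703125), (56.10417175292969, 132.5238800048828), 3.905061721801758)
foot 8 ((573.7559814453125, -234.254150390625), (57.1468391418457, 131.5717010498047), 4.161104679107666)
```

View pics/s8z.png

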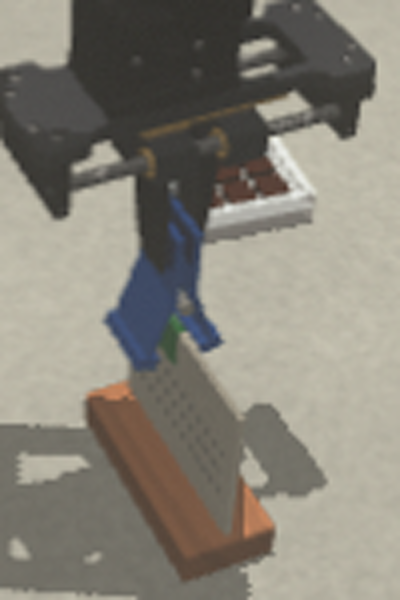

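View pics/side8.png

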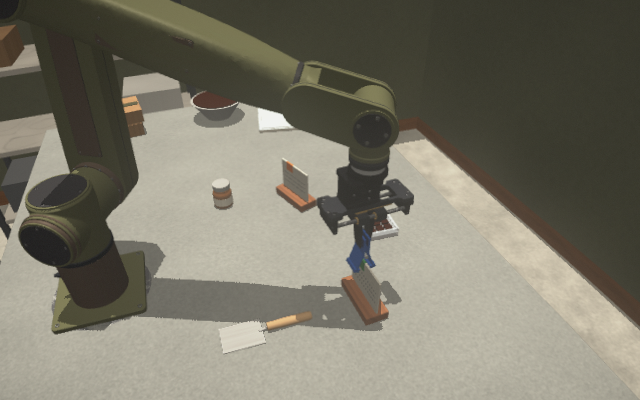

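Depth about 15 mm (tips at about 0.100 m against the card edge at 0.115 m). The clip is centred at y ≈ -0.212 and x ≈ 0.573, and the foot hasn't moved. Handing in.

```bash
python3 -c "
from station import robot
print(robot.sign_off()); s=robot.observe(); print(s['t'],s['ee_pos'],s['opening'],s['contact_force'])"
```

```text
the job is handed in; nothing more can be done
None
the job is handed in; nothing more can be done
```

The arm is holding the blue clip squeezed open astride the green-marked card, centred on the mark, and I have handed the job in. The hand-in gives no verdict.

The last checks before hand-in, at about 9 s of the 38 s allowed:

- **Opening:** the fingers read 13.1 mm against 14 mm expected for a full squeeze, and the side picture shows the jaws spread.
- **Depth:** the jaw tips are at about 0.100 m and the card's edge is at 0.115 m. They reach about 15 mm down either side, worked out from the side-camera depth points and your clip dimensions.
- **Alignment:** the clip is within about 2 mm of the mark along the card and of the card's mid-plane. It is parallel to the card within about 1.5° and hangs upright.
- **Contact:** the tips should be about 12 mm clear of each face. I saw no contact in the side picture, and the wrist force of 1.5 N or less shows no push against the card, but it is too coarse to prove there is none.
- **Cards and bystanders:** the green card's foot measured within 1 mm of where it started. The others look unmoved in the side picture, but I did not measure them.

Not everything went cleanly:

- **Refused moves:** the first two move calls were refused because their rows lacked some keys. Nothing moved.
- **Top camera:** the arm blocked its view at the end, so the final checks rest on the side camera and the arm's own readings.
- **Camera agreement:** the two cameras differed by 3 to 4 mm on the clip's starting place. I used the average.

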